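Load the studio's balance rack with bead-tube carriers

TASK

Load the pivoting bar of the balance rack from alternate sides so that it stays near level: hang the blue carrier on the yellow-stop arm first, then the big amber one on the white-stop arm, then the green one on the yellow-stop arm, inboard of the blue. Set each one astride the bar a little short of its place, slide it outwards along the bar and press it firmly home, about 8 N and never 18, against the buffer of its stop (the green against the blue carrier), then let it go gently so the bar does not dip hard. Finish with all three home and let go, and the bar level and still, leaving the bowl, spool and jar where they are.

Things in the scene. Friction and masses are not known exactly. Their poses are not given: they have to be found in the camera images.
- rack: balance rack, fixed to the table, turned up to 0.2 rad: dark wooden base 130 x 200 x 14 mm and a steel post under the bar's middle (26 mm in y, 28 mm in x, up to 134 mm height, 4 mm above the bar's top). Origin: centre of the base's underside; z up, y towards the yellow stop. Delicate: set things down softly on the bar; a knock of 35 N in all on rack and bar spoils the job.
- bar (a joint): tilt (rad) of the bar: 0 level, positive = yellow arm up. A centring spring of 2.0 N m/rad, lightly damped, holds it, so the bar yields. Blue alone tips it to about -0.11, blue and amber to +0.085, all three to 0. A tilt of 0.16 either way at any moment (two loads on one side, amber first, pressing down hard, dropping) spoils the job.
- pivot (a point): middle of the aluminium bar's top surface, above the pivot; 130 mm above the table when level. Bar 370 mm long, 16 mm wide, 12 mm high. Axes as the bar: y along it to the yellow stop, z up out of its top.
- yellow_stop: yellow plastic block on the bar's end with a dark buffer sleeve hand-set to stick out 3 to 15 mm (unknown, differs each time, each side; not measured) towards the pivot; carriers rest on the sleeve's end, 22 mm wide, rising 6 mm above the bar. Gives 1 mm per 15 N. Origin: middle of the block's inner face, level with the bar's top, 175 mm from the pivot. y along the bar (outwards here), z up.
- white_stop: white plastic block on the bar's end with a dark buffer sleeve hand-set to stick out 3 to 15 mm (unknown, differs each time, each side; not measured) towards the pivot; carriers rest on the sleeve's end, 22 mm wide, rising 6 mm above the bar. Gives 1 mm per 15 N. Origin: middle of the block's inner face, level with the bar's top, 175 mm from the pivot. y along the bar (inwards here), z up.
- blue_carrier: small saddle carrier, 150 g within 5 %: steel inverted U, blue bead tubes (22 mm thick, 58 mm long), one on each leg, black tab on top. Origin: centre of its underside; z up, y along the slot. Slot 25 mm wide, open below and at both y ends; its roof sits on the bar. 69 mm wide in x. Starts upright on the table before the rack, y roughly towards or away from the robot.
- amber_carrier: large saddle carrier, 270 g within 5 %: steel inverted U, amber bead tubes (29 mm thick, 70 mm long), one on each leg, black tab on top. Origin: centre of its underside; z up, y along the slot. Slot 25 mm wide, open below and at both y ends; its roof sits on the bar. 83 mm wide in x. Starts upright on the table before the rack, y roughly towards or away from the robot.
- green_carrier: small saddle carrier, 150 g within 5 %: steel inverted U, green bead tubes (22 mm thick, 58 mm long), one on each leg, black tab on top. Origin: centre of its underside; z up, y along the slot. Slot 25 mm wide, open below and at both y ends; its roof sits on the bar. 69 mm wide in x. Starts upright on the table before the rack, y roughly towards or away from the robot.
- blue_roof (a point): centre of the slot roof of the blue carrier, 78 mm above its origin: the underside of a steel bridge 7 mm thick and 34 mm long in y. The bridge's end faces are what meets a stop or the next carrier (tubes, legs and tab are shorter). Axes as the carrier.
- amber_roof (a point): centre of the slot roof of the amber carrier, 90 mm above its origin: the underside of a steel bridge 7 mm thick and 40 mm long in y. The bridge's end faces are what meets a stop or the next carrier (tubes, legs and tab are shorter). Axes as the carrier.
- green_roof (a point): centre of the slot roof of the green carrier, 78 mm above its origin: the underside of a steel bridge 7 mm thick and 34 mm long in y. The bridge's end faces are what meets a stop or the next carrier (tubes, legs and tab are shorter). Axes as the carrier.
- blue_tab (a point): centre of the blue carrier's grip tab, 25 mm above its slot roof. Tab 12 mm thick in x, 20 mm long in y, 36 mm high, reaching from 7 to 43 mm above the roof.
- amber_tab (a point): centre of the amber carrier's grip tab, 25 mm above its slot roof. Tab 12 mm thick in x, 20 mm long in y, 36 mm high, reaching from 7 to 43 mm above the roof.
- green_tab (a point): centre of the green carrier's grip tab, 25 mm above its slot roof. Tab 12 mm thick in x, 20 mm long in y, 36 mm high, reaching from 7 to 43 mm above the roof.
- bead_bowl: white bowl of beads, 90 mm across, 40 mm high; origin under its centre. Leave alone.
- wire_spool: white spool of copper wire lying flat, 66 mm across, 30 mm high; origin under its centre. Leave alone.
- flux_jar: amber glass jar, 52 mm across, 75 mm high; origin under its centre. Leave alone.
Things that resemble listed ones, but are neither listed nor needed, are in the scene too. Leave any pink look-alike of the green_carrier alone.

How it is judged:
By the outcome, as a careful person would: the job done as asked, in the order asked, and still so for the second after the job is handed in, with the robot touching nothing.
It also fails if it takes over 72 s, if anything falls off the work surface, if the arm or the gripper's body presses on something with over 40 N, if the wrist force passes 120 N, or if a joint passes its speed limit or range.

ROBOT

A 6-joint arm with a two-finger parallel gripper is mounted at the origin on the work surface. World frame = base frame: x ahead of the robot, y to its left, z up, the work surface at z = 0. Lengths are in m, angles in degrees, forces in N, time in s.
With the tool pointing down it reaches from about 0.4 to 0.825 m from the base axis. Payload 7 kg.
Tool frame: the origin (TCP) lies midway between the tips of the shut fingers; the grasp point (between the pads) lies ctrl.tcp_to_grasp behind it (ctrl.tcp_to_grasp is the distance from the TCP to the grasp point, in m); z points along the fingers, y is the line along which they close (so a half turn about z gives the same grasp; the last joint's range is limited). The gripper opens to 88 mm and grips with 3 to 60 N. Pads are 19 mm wide; open, the fingers measure 130 mm over their backs; the gripper's body (78 mm by 193 mm) begins 47 mm behind the grasp point.
Start: joints at [-54.597, 20.546, 0.682, 0, -70.136, -16.507], TCP at [0.219, -0.639, 0.227] pointing down, gripper open.
Joint ranges: [-176.03, 176.03], [-82.01, 121.73], [-58.28, 71.71], [-173.87, 95.51], [-174.79, -0.11], [-173.66, 173.66]. Speed limits (degrees/s): [136.94, 136.94, 172.46, 180, 180, 180].

INTERFACE

Orientations are given as [roll, pitch, yaw] about the fixed x, y, z axes, in that order (R = Rz(yaw) Ry(pitch) Rx(roll)).
In Python, from plant import ctrl, imaging, close_job gives the robot as it stands.
- The arm moves only by the shell command python3 -m crank 'ROWS'. ROWS is JSON, a list of rows, each a list of 3 entries, a list of its own where there are three numbers: the shift along the world's x, y, z in m, then the turn, a rotation vector about the world's x, y, z in degrees, then the opening, from -1 (shut) to 1 (fully open), so that 0 is half open. A call has 1 to 12 rows; each row shifts and turns the commanded pose from where the row before left it; what a row does not reach is not made up. A row lasts 1/10 s, in which the tool goes at most 50 mm and 8.59 degrees, less where a joint would pass 70% of its speed; a pose out of reach is approached as far as the arm can. A call is refused whole if a number of a shift passes 0.05 or a number of a turn 8.59, either way. A call with a gripper value outside its range is refused whole. The fingers move at their own pace and stop on an object; the grip force is fixed at half the most. Time passes only in rows, so rows that do not move let the fingers close. It gives the time, the measured TCP pose, the force, the opening and the grip force at its end, in the units of the state.
- ctrl.get_obs(): the state, without advancing time (a new reading comes with each control period).
- imaging.snapshot(name): name is "scene" or "side" or "wrist"; returns (picture, depth): 420x560x3 uint8, blue, green, red; 420x560 float32, m along the optical axis (not along the pixel's ray), 0 where there is no reading.
- imaging.camera_model(name): a dict with "mtx" (3x3 intrinsics, pixels), "R" (3x3) and "t" (3): a world point X has camera coordinates R X + t. Camera axes: x right, y down, z forward; pixel columns grow to the right and rows downward; lengths in m; the calibration is good to about 2 mm. A picture is of the moment at which its call begins: read the wrist's pose just before it. camera_model takes no time and is no camera call; for the wrist camera it gives the pose at the moment of the call.
- close_job(): hands the job in; it is judged then, once.
The state is a dict: "clock": time; "joint_pos": joint angles; "qvel": joint speeds; "tau": joint torques, N m; "tool_pos": TCP position; "orientation": TCP orientation; "force": force on the tool from outside, world axes, zero at the start; "moment": the same for the moment, N m; "opening": finger opening in m; "gripper_force": force on a finger pad.
Only numpy, scipy, OpenCV 4.12 (cv2) and the standard library are available. Lean on these libraries where they do the work, as an engineer would, in place of code of your own. Each camera call takes 0.05 s, during which the arm holds its last target. There are 200 camera calls.

## Working session

There is one attempt and no reset: what is moved stays moved. The work goes in short steps, Python scripts to look and compute and a shell command to move; the robot and the scene stay as the last step left them, time stands still between calls to the robot, and variables do not carry over. Pictures are saved under pics/ and viewed, at most 10 in all, crops included, and the job is handed in when it is done.

```bash
ls; mkdir -p pics; cat > look.py <<'E'
from plant import ctrl, imaging
import cv2, numpy as np, sys
def shot(n,f):
    m=imaging.camera_model(n); p,d=imaging.snapshot(n); cv2.imwrite(f'pics/{f}.png',p); np.savez(f'pics/{f}.npz',p=p,d=d,K=m['mtx'],R=m['R'],t=m['t']); return p,d,m
def pts(d,m):
    v,u=np.mgrid[:d.shape[0],:d.shape[1]]
    r=np.stack([u,v,np.ones_like(u)],-1)@np.linalg.inv(np.array(m['mtx'])).T
    return (r*d[...,None]-np.array(m['t']))@np.array(m['R'])
E
python3 - <<'E'
from look import *
o=ctrl.get_obs(); print({k:np.round(v,3).tolist() for k,v in o.items()}, ctrl.tcp_to_grasp)
for n in ['scene','side','wrist']:
    p,d,m=shot(n,n+'0'); print(n,np.round(-np.array(m['R']).T@m['t'],3))
a=np.hstack([cv2.imread(f'pics/{n}0.png') for n in ['scene','side']]); cv2.imwrite('pics/both.png',cv2.resize(a,(800,300)))
E
```

```text
pics
{'clock': 0.0, 'joint_pos': [-54.598, 20.593, 0.632, -0.021, -70.136, -16.507], 'qvel': [0.033, -0.038, 0.105, -0.134, -0.022, 0.016], 'tau': [-0.001, -58.272, 29.305, 6.998, 0.007, -0.0], 'tool_pos': [0.218, -0.638, 0.226], 'orientation': [179.901, -0.009, -161.112], 'force': [0.571, -0.609, -0.272], 'moment': [0.04, 0.011, 0.006], 'gripper_force': 0.0, 'opening': 0.088} 0.0188
scene [ 1.22  -0.005  1.22 ]
side [0.431 0.809 1.09 ]
wrist [ 0.144 -0.665  0.383]
```

View pics/scene0.png

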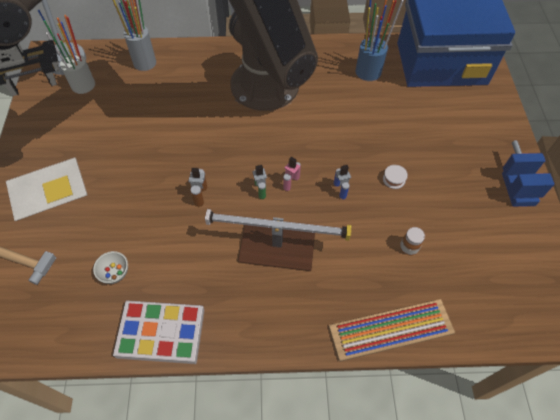

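View pics/side0.png

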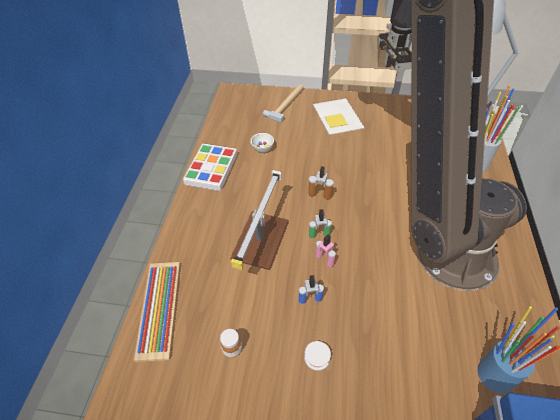

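The scene view shows the blue carrier at (342,182), green at (261,182) with its pink look-alike at (291,172), amber at (197,187), yellow stop at (347,231), white stop at (210,217) and the post at (278,228). The side view agrees: blue (312,290), pink (326,248), green (320,225), amber (321,183).

Candidates:
- **Blue:** carrier (342,182) against the blue stand (525,180).
- **Green:** (261,182) against pink (291,172).
- **Amber:** carrier (197,187) against the jar (413,240).

I choose the carriers and check them in a crop.

```bash
python3 - <<'E'
from look import *
P=[];C=[]
for n in ['scene','side']:
    z=np.load(f'pics/{n}0.npz'); m=dict(mtx=z['K'],R=z['R'],t=z['t']); X=pts(z['d'],m)
    p=z['p'].astype(int); hsv=cv2.cvtColor(z['p'],cv2.COLOR_BGR2HSV).astype(int)
    ok=(z['d']>0)
    print(n)
    # seeds
    S={'scene':dict(blue=(342,182),green=(261,182),amber=(197,187),pink=(291,172)),'side':dict(blue=(312,290),green=(320,225),amber=(321,183),pink=(326,248))}[n]
    for k,(u,v) in S.items():
        w=np.zeros(ok.shape,bool); w[v-24:v+24,u-24:u+24]=1
        hi=w&ok&(X[...,2]>0.03)&(X[...,2]<.16)
        c=X[hi&(X[...,2]>(.125 if k=='amber' else .113))]
        lab,cc=cv2.connectedComponents(hi.astype(np.uint8))
        ys,xs=np.nonzero(hi)
        dark=hi&(hsv[...,2]<60)&(X[...,2]>.085); td=X[dark]
        print(k,'top n',len(c),c.mean(0).round(4) if len(c) else None,'zmax',np.percentile(X[hi][:,2],98).round(4),'dark',len(td),td.mean(0).round(4) if len(td) else None)
        # tubes: saturated colored
        t=X[hi&(hsv[...,1]>110)&(hsv[...,2]>40)&(X[...,2]<.085)]
        if len(t)>5:
            r=cv2.minAreaRect((t[:,:2]*1000).astype(np.float32)); print('   tubes',len(t),np.round(r[0],1),np.round(r[1],1),round(r[2],1))
    b=ok&(X[...,2]>.115)&(X[...,2]<.15)&(np.abs(X[...,0]-.58)<.2)&(hsv[...,1]<60)
    yel=ok&(X[...,2]>.10)&(X[...,2]<.17)&(hsv[...,1]>140)&(abs(hsv[...,0]-27)<8); 
    q=X[yel]; print('yellow',len(q),q.mean(0).round(4) if len(q) else 0, np.median(np.argwhere(yel),0))
    np.save(f'pics/X{n}.npy',X)
    w=np.zeros(ok.shape,bool)
    if n=='scene': w[205:240,203:355]=1
    else: w[165:272,225:290]=1
    b=w&ok&(X[...,2]>.1265)&(X[...,2]<.15)
    q=X[b]; c=np.median(q,0); vx=cv2.fitLine((q[:,:2]).astype(np.float32),cv2.DIST_HUBER,0,.001,.001).ravel()
    s=(q[:,:2]-vx[2:])@vx[:2]; print('bar',len(q),vx.round(4),'yaw',np.degrees(np.arctan2(vx[1],vx[0])).round(2),'range',s.min().round(4),s.max().round(4),'ends mid',(vx[2:]+vx[:2]*(s.min()+s.max())/2).round(4),'z',np.percentile(q[:,2],[5,50,95]).round(4))
p=cv2.imread('pics/scene0.png')[155:270,180:365]; cv2.imwrite('pics/crop.png',cv2.resize(p,None,fx=4.3,fy=4.3,interpolation=cv2.INTER_CUBIC))
E
```

```text
scene
blue top n 34 [0.4386 0.2128 0.1185] zmax 0.1209 dark 56 [0.4409 0.2114 0.1096]
   tubes 34 [448.1 207.3] [54.4 19.2] 26.4
green top n 33 [ 0.4317 -0.0232  0.1193] zmax 0.1222 dark 50 [ 0.4341 -0.0236  0.1108]
amber top n 40 [ 0.4562 -0.1928  0.1314] zmax 0.1335 dark 57 [ 0.4461 -0.1965  0.122 ]
   tubes 85 [ 452.3 -188.8] [25.8 73.8] 59.5
pink top n 31 [0.4086 0.0705 0.1184] zmax 0.1205 dark 47 [0.4112 0.0705 0.1108]
yellow 64 [0.5737 0.1894 0.1346] [231.5 348. ]
bar 859 [0.16   0.9871 0.617  0.023 ] yaw 80.79 range -0.1874 0.1829 ends mid [0.6167 0.0207] z [0.1269 0.1296 0.137 ]
side
blue top n 31 [0.4353 0.2167 0.1199] zmax 0.1221 dark 9 [0.4382 0.2208 0.1032]
   tubes 57 [434.1 223.8] [65.  10.1] 12.8
green top n 51 [0.4151 0.0326 0.1194] zmax 0.1217 dark 22 [0.4157 0.0418 0.1007]
   tubes 35 [427.6 -12.8] [60.2  9.8] 13.1
amber top n 21 [ 0.4398 -0.1935  0.1307] zmax 0.131 dark 3 [ 0.444  -0.1849  0.1083]
   tubes 115 [ 439.9 -186.6] [20.4 80.6] 84.1
pink top n 28 [0.4049 0.0753 0.1198] zmax 0.1208 dark 13 [0.4071 0.0797 0.103 ]
   tubes 35 [427.6 -12.8] [60.2  9.8] 13.1
yellow 115 [0.4386 0.2304 0.1326] [266. 239.]
bar 599 [0.1608 0.987  0.6161 0.0432] yaw 80.74 range -0.206 0.1659 ends mid [0.6129 0.0234] z [0.1269 0.1297 0.1375]
```

View pics/crop.png

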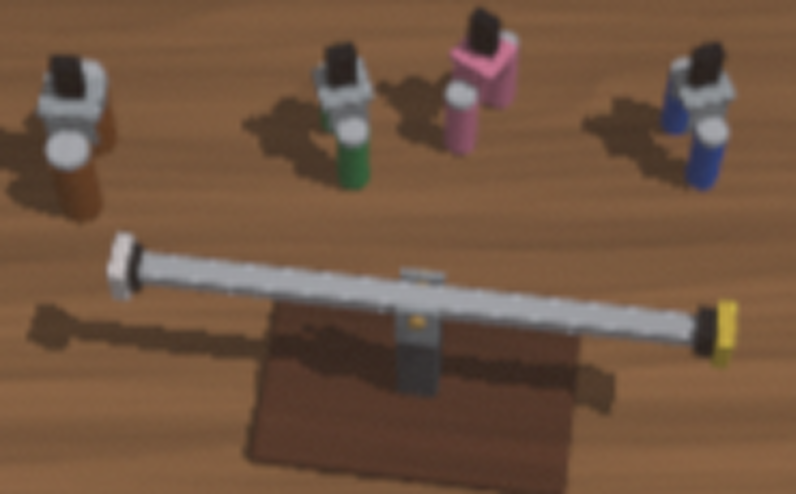

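The crop confirms blue on the right (705,100), green in the middle (345,110) with pink beside it (485,80), amber on the left (75,120), and the bar with dark sleeves at both stops. I'll move in above them with the wrist camera.

```bash
python3 -m crank '[[[0.045,0.02,0.02],[0,0,8],1],[[0.045,0.02,0.02],[0,0,8],1],[[0.045,0.02,0.02],[0,0,8],1],[[0.045,0.02,0.02],[0,0,8],1],[[0.005,0.049,0.01],[0,0,8],1],[[0.005,0.049,0.01],[0,0,8],1],[[0.005,0.049,0.01],[0,0,8],1],[[0.005,0.049,0.01],[0,0,8],1],[[0.005,0.049,0],[0,0,0],1],[[0.005,0.049,0],[0,0,0],1],[[0.005,0.049,0],[0,0,0],1],[[0.005,0.049,0],[0,0,0],1]]'
python3 -m crank '[[[0.01,0.048,0],[0,0,0],1],[[0.01,0.048,0],[0,0,0],1],[[0.01,0.048,0],[0,0,0],1],[[0.01,0.048,0],[0,0,0],1],[[0,0,0],[0,0,0],1],[[0,0,0],[0,0,0],1]]'
python3 - <<'E'
from look import *
print(ctrl.get_obs()['tool_pos'],ctrl.get_obs()['orientation'])
p,d,m=shot('wrist','w1'); print(np.array(m['mtx'])[0], (np.array(m['R'])).round(3).tolist())
E
python3 -m crank '[[[0,0.05,0],[0,0,0],1],[[0,0.05,0],[0,0,0],1],[[0,0.05,0],[0,0,0],1],[[0,0.05,0],[0,0,0],1],[[0,0.05,0],[0,0,0],1],[[0,0.03,0],[0,0,0],1],[[0,0,0],[0,0,0],1],[[0,0,0],[0,0,0],1]]'
python3 - <<'E'
from look import *
print(ctrl.get_obs()['tool_pos'],ctrl.get_obs()['orientation'])
p,d,m=shot('wrist','w2')
a=np.hstack([cv2.imread('pics/w1.png'),p]); cv2.imwrite('pics/w12.png',cv2.resize(a,(800,300)))
E
```

```text
clock: 1.35
tool_pos: [0.4273, -0.1705, 0.3416]
orientation: [-180.0, 0.0, -97.1]
force: [0.6, -0.0, 0.4]
opening: 0.0874
gripper_force: 0.0
clock: 1.95
tool_pos: [0.4676, 0.0208, 0.3412]
orientation: [179.9, -0.0, -96.9]
force: [0.3, 0.5, 0.5]
opening: 0.0877
gripper_force: 0.0
[0.46764383 0.02076534 0.34123288] [ 1.79949116e+02 -2.78450355e-02 -9.69338198e+01]
[295.13986237   0.         277.2200649 ] [[-0.993, 0.122, -0.001], [0.116, 0.95, 0.29], [0.036, 0.288, -0.957]]
clock: 2.8
tool_pos: [0.4682, 0.2988, 0.3412]
orientation: [180.0, -0.1, -97.1]
force: [-0.4, -0.2, 0.2]
opening: 0.0875
gripper_force: 0.0
[0.46815494 0.29878967 0.34115939] [ 1.79967103e+02 -5.90620129e-02 -9.71480787e+01]
```

View pics/w12.png

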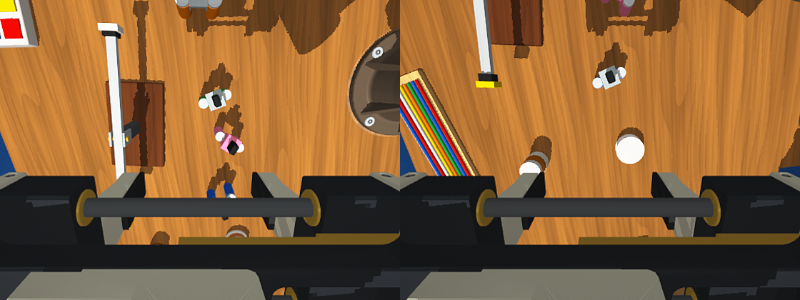

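The wrist view shows green at about (215,100) in the left half, pink at (231,143), and blue at (608,77) in the right half. Their white tube caps are spread along world x, so the slots run roughly parallel to the bar.

```bash
cat >> look.py <<'E'
def carrier(X,d,p,xy,ztop,r=.05):
    """tab-top centre, slot yaw from the caps/bridge footprint"""
    near=(d>0)&(np.hypot(X[...,0]-xy[0],X[...,1]-xy[1])<r)
    tab=X[near&(X[...,2]>ztop-.012)&(X[...,2]<ztop+.008)]
    top=near&(X[...,2]>ztop-.004)&(X[...,2]<ztop+.006)
    q=X[top]; rt=cv2.minAreaRect((q[:,:2]*1000).astype(np.float32))
    g=near&(X[...,2]>ztop-.075)&(X[...,2]<ztop-.034); h=X[g]
    rb=cv2.minAreaRect((h[:,:2]*1000).astype(np.float32))
    sat=cv2.cvtColor(p,cv2.COLOR_BGR2HSV)[...,1]; hv=cv2.cvtColor(p,cv2.COLOR_BGR2HSV)[...,2]
    cap=(g&(sat<60)&(hv>200)).astype(np.uint8); n,l,st,c=cv2.connectedComponentsWithStats(cap)
    i=np.argsort(-st[1:,4])[:2]+1
    cs=[X[l==k].mean(0) for k in i]
    print('tab',len(q),np.median(q[:,2]).round(4),'rect',np.round(rt[0],1),np.round(rt[1],1),round(rt[2],1),'| body',np.round(rb[0],1),np.round(rb[1],1),round(rb[2],1))
    for k,c in zip(i,cs): print('   cap',st[k,4],c.round(4))
    if len(cs)==2:
        v=cs[0]-cs[1]; v=v*np.sign(v[0]); print('   x axis angle',np.degrees(np.arctan2(v[1],v[0])).round(1),'len',np.hypot(v[0],v[1]).round(4),'mid',((cs[0]+cs[1])/2).round(4))
E
python3 - <<'E'
from look import *
def load(f):
    z=np.load(f'pics/{f}.npz'); return z['p'],z['d'],pts(z['d'],dict(mtx=z['K'],R=z['R'],t=z['t']))
p,d,X=load('w2'); carrier(X,d,p,(.438,.214),.121)
p,d,X=load('w1'); carrier(X,d,p,(.432,-.023),.121)
print('bar w1/w2')
for f in ['w1','w2']:
    p,d,X=load(f); hsv=cv2.cvtColor(p,cv2.COLOR_BGR2HSV)
    b=(d>0)&(X[...,2]>.127)&(X[...,2]<.134)&(abs(X[...,0]-.615)<.06)&(abs(X[...,1]-.02)<.2)&(hsv[...,1]<50)&(hsv[...,2]>140)
    q=X[b]; vx=cv2.fitLine(q[:,:2].astype(np.float32),cv2.DIST_HUBER,0,.001,.001).ravel(); s=(q[:,:2]-vx[2:])@vx[:2]
    n=np.array([-vx[1],vx[0]]); w=(q[:,:2]-vx[2:])@n
    print(f,len(q),vx.round(4),np.degrees(np.arctan2(vx[1],vx[0])).round(2),'z',np.median(q[:,2]).round(4),'w',np.percentile(w,[1,99]).round(4),'y',q[:,1].min().round(4),q[:,1].max().round(4))
    ye=(d>0)&(X[...,2]>.11)&(X[...,2]<.16)&(abs(hsv[...,0].astype(int)-27)<8)&(hsv[...,1]>130)&(X[...,1]<.25)&(X[...,0]>.6)
    if ye.sum(): print(' yellow',ye.sum(),X[ye].mean(0).round(4),np.percentile(X[ye],[2,98],axis=0).round(4))
    dk=(d>0)&(X[...,2]>.125)&(X[...,2]<.142)&(abs(X[...,0]-.64)<.04)&(X[...,1]>.15)&(X[...,1]<.21)&(hsv[...,2]<90)
    if dk.sum(): print(' sleeve',dk.sum(),X[dk].mean(0).round(4),np.percentile(X[dk],[2,98],axis=0).round(4))
E
```

```text
tab 164 0.1199 rect [435.9 211.8] [11.8 19.7] 16.1 | body [436.1 211.8] [68.4 33.9] 15.6
   cap 466 [0.4461 0.2168 0.0771]
   cap 100 [0.4096 0.2044 0.063 ]
   x axis angle 18.7 len 0.0386 mid [0.4279 0.2106 0.07  ]
tab 148 0.12 rect [428.6 -24. ] [11.5 19.5] 13.1 | body [428.6 -23.9] [68.2 34.1] 13.7
   cap 420 [ 0.4395 -0.0197  0.0768]
   cap 102 [ 0.4021 -0.0296  0.063 ]
   x axis angle 14.8 len 0.0387 mid [ 0.4208 -0.0247  0.0699]
bar w1/w2
w1 2571 [ 0.1627  0.9867  0.6051 -0.0368] 80.64 z 0.1294 w [-0.0122  0.0119] y -0.1548 0.0975
 yellow 20 [0.6261 0.1573 0.1271] [[0.6009 0.0178 0.1122]
 [0.6313 0.2045 0.1377]]
w2 1393 [0.1606 0.987  0.6314 0.1261] 80.76 z 0.1294 w [-0.0079  0.0077] y 0.0771 0.1814
 yellow 307 [0.6391 0.1985 0.1337] [[0.6278 0.1921 0.1124]
 [0.6571 0.2046 0.1389]]
 sleeve 274 [0.6381 0.1851 0.1337] [[0.6283 0.1561 0.1257]
 [0.6514 0.1941 0.1369]]
```

```bash
python3 -m crank '[[[-0.0107,-0.029,-0.02],[0,0,7.6],1],[[-0.0107,-0.029,-0.02],[0,0,7.6],1],[[-0.0108,-0.029,-0.02],[0,0,7.6],1],[[0,0,-0.045],[0,0,0],1],[[0,0,-0.045],[0,0,0],1],[[0,0,-0.045],[0,0,0],1],[[0,0,-0.045],[0,0,0],1],[[0,0,0],[0,0,0],1],[[0,0,0],[0,0,0],1]]'
python3 - <<'E'
from look import *
o=ctrl.get_obs(); print(o['tool_pos'],o['orientation'])
E
```

```text
clock: 3.75
tool_pos: [0.4362, 0.2116, 0.1026]
orientation: [180.0, -0.1, -74.4]
force: [0.5, 0.9, 1.3]
opening: 0.0875
gripper_force: 0.0
[0.43618193 0.21159946 0.1026494 ] [ 1.79984724e+02 -5.78524238e-02 -7.43602838e+01]
```

```bash
python3 -m crank '[[[0,0,-0.011],[0,0,0],1],[[0,0,0],[0,0,0],0],[[0,0,0],[0,0,0],-1],[[0,0,0],[0,0,0],-1],[[0,0,0],[0,0,0],-1],[[0,0,0],[0,0,0],-1],[[0,0,0],[0,0,0],-1],[[0,0,0.01],[0,0,0],-1],[[0,0,0.02],[0,0,0],-1],[[0,0,0.02],[0,0,0],-1],[[0,0,0],[0,0,0],-1]]'
```

```text
clock: 4.85
tool_pos: [0.4371, 0.2139, 0.1439]
orientation: [-179.7, 0.1, -74.3]
force: [0.1, -0.0, -0.7]
opening: 0.0129
gripper_force: 0.0
```

```bash
python3 -m crank '[[[0,0,0],[0,0,0],-1],[[0,0,0],[0,0,0],-1],[[0,0,0],[0,0,0],-1],[[0,0,0],[0,0,0],-1]]'; python3 - <<'E'
from look import *
p,d,m=shot('wrist','g1'); p2,d2,m2=shot('side','g1s'); cv2.imwrite('pics/g1b.png',np.hstack([p[:,100:460],cv2.resize(p2[150:350,200:400],(420,420))]))
E
```

```text
clock: 5.25
tool_pos: [0.4354, 0.2124, 0.1401]
orientation: [179.9, -0.0, -74.3]
force: [0.1, -0.3, -0.2]
opening: 0.0001
gripper_force: 0.0
```

View pics/g1b.png

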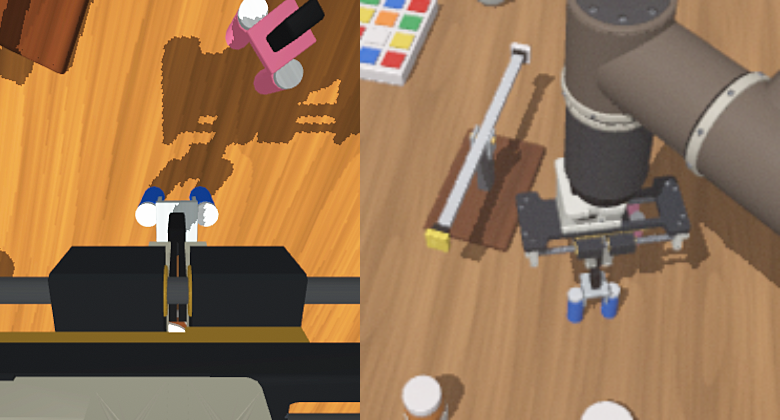

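The fingers needed more time: they closed above the tab, and the blue carrier still stands upright under them at (177,215). I'll reopen to half and regrasp.

```bash
python3 -m crank '[[[0,0,0],[0,0,0],0],[[0,0,0],[0,0,0],0],[[0,0,0],[0,0,0],0],[[0,0,0],[0,0,0],0],[[0,0,0],[0,0,0],0],[[0,0,0],[0,0,0],0]]'
python3 - <<'E'
from look import *
p,d,m=shot('wrist','g2'); carrier(pts(d,m),d,p,(.436,.212),.121)
E
```

```text
clock: 5.95
tool_pos: [0.4356, 0.2126, 0.1406]
orientation: [-180.0, -0.0, -74.3]
force: [0.7, -0.3, 0.3]
opening: 0.0411
gripper_force: 0.0
tab 520 0.12 rect [436.1 211.2] [11.9 20.1] 16.1 | body [435.9 211.3] [68.2 34.2] 15.2
   cap 886 [0.4526 0.2157 0.075 ]
   cap 265 [0.4094 0.2041 0.0631]
   x axis angle 15.0 len 0.0448 mid [0.431  0.2099 0.0691]
```

Position confirmed: (0.4361, 0.2112). Go down 50 mm, close with ample time, and lift.

```bash
python3 -m crank '[[[0.0005,-0.001,-0.03],[0,0,0],0],[[0,0,-0.02],[0,0,0],0],[[0,0,0],[0,0,0],-1],[[0,0,0],[0,0,0],-1],[[0,0,0],[0,0,0],-1],[[0,0,0],[0,0,0],-1],[[0,0,0],[0,0,0],-1],[[0,0,0],[0,0,0],-1],[[0,0,0],[0,0,0],-1],[[0,0,0],[0,0,0],-1]]'
```

```text
clock: 7.0
tool_pos: [0.4365, 0.212, 0.0914]
orientation: [-179.9, 0.0, -74.3]
force: [-1.7, 0.1, 6.7]
opening: 0.012
gripper_force: 30.0
```

```bash
python3 -m crank '[[[0,0,0.03],[0,0,0],-1],[[0,0,0.045],[0,0,0],-1],[[0,0,0.045],[0,0,0],-1],[[0,0,0.04],[0,0,0],-1],[[0.0395,-0.0142,0],[0,0,-5],-1],[[0.0395,-0.0142,0],[0,0,-5],-1],[[0.0395,-0.0142,0],[0,0,-5],-1],[[0.0395,-0.0142,0],[0,0,-5],-1],[[0.0395,-0.0142,0],[0,0,-5],-1],[[0,0,0],[0,0,0],-1],[[0,0,0],[0,0,0],-1],[[0,0,0],[0,0,0],-1]]'; python3 - <<'E'
from look import *
o=ctrl.get_obs(); print(o['tool_pos'],o['orientation'],o['force'])
p,d,m=shot('side','b1'); p2,d2,m2=shot('scene','b1s'); cv2.imwrite('pics/b1b.png',np.hstack([cv2.resize(p[150:350,180:380],(400,400)),cv2.resize(p2[130:290,260:420],(400,400))]))
E
```

```text
clock: 8.2
tool_pos: [0.6328, 0.1407, 0.2503]
orientation: [179.9, -0.0, -99.3]
force: [0.5, 0.2, -0.9]
opening: 0.0118
gripper_force: 30.0
[0.63284717 0.14069246 0.25025417] [ 1.79948204e+02 -1.58952855e-02 -9.92728916e+01] [ 0.48520935  0.16599813 -0.93771567]
```

View pics/b1b.png

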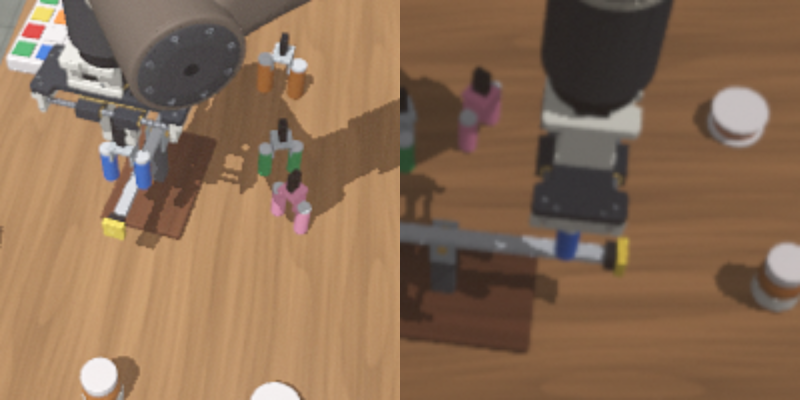

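Blue is held upright above the yellow arm (side crop (125,165)), in line with the bar. Lower it.

```bash
python3 -m crank '[[[0.001,0,-0.04],[0,0,0],-1],[[0,0,-0.04],[0,0,0],-1],[[0,0,-0.012],[0,0,0],-1],[[0,0,-0.006],[0,0,0],-1],[[0,0,-0.004],[0,0,0],-1],[[0,0,-0.003],[0,0,0],-1],[[0,0,-0.003],[0,0,0],-1],[[0,0,-0.001],[0,0,0],-1],[[0,0,0],[0,0,0],-1],[[0,0,0],[0,0,0],-1]]'; cat >> look.py <<'E'
def tilt(save=None):
    """bar tilt from the white/yellow end heights (scene+side depth)"""
    o=ctrl.get_obs(); print('t',round(o['clock'],2),'tcp',o['tool_pos'].round(4) if hasattr(o['tool_pos'],'round') else o['tool_pos'],'F',np.round(o['force'],2),'rpy',np.round(o['orientation'],1))
    a=np.radians(80.75); u=np.array([np.cos(a),np.sin(a)]); c=np.array([.6143,.0205])
    for n in ['scene','side']:
        p,d,m=shot(n,save+n if save else 'tmp'+n); X=pts(d,m); r=X[...,:2]-c; s=r@u; w=r@np.array([u[1],-u[0]])
        k=(d>0)&(abs(w)<.006)&(abs(s)<.165)&(abs(X[...,2]-.13)<.028)&(p.max(-1)>90)&(np.ptp(p,axis=-1)<40)
        if k.sum()>30:
            f=np.polyfit(s[k],X[...,2][k],1)
            for _ in range(4):
                e=X[...,2]-np.polyval(f,s); kk=k&(abs(e)<.004); f=np.polyfit(s[kk],X[...,2][kk],1)
            print(' ',n,kk.sum(),'tilt',f[0].round(4),'z0',f[1].round(4),'s',s[kk].min().round(3),s[kk].max().round(3))
    return
E
python3 -c "
from look import *
tilt('b2')"
```

```text
clock: 9.3
tool_pos: [0.6348, 0.1407, 0.142]
orientation: [-180.0, 0.0, -99.3]
force: [-0.0, 0.2, -1.8]
opening: 0.0121
gripper_force: 30.0
t 9.3 tcp [0.6348 0.1407 0.142 ] F [-0.03  0.21 -1.78] rpy [-180.     0.   -99.3]
  scene 382 tilt -0.0126 z0 0.1288 s -0.164 0.09
  side 34 tilt -0.1801 z0 0.156 s 0.127 0.163
```

```bash
python3 -m crank '[[[0.0008,0.0049,-0.001],[0,0,0],-1],[[0.0008,0.0049,-0.001],[0,0,0],-1],[[0.0008,0.0049,0],[0,0,0],-1],[[0.0003,0.002,0],[0,0,0],-1],[[0.0002,0.001,0],[0,0,0],-1],[[0,0,0],[0,0,0],-1],[[0,0,0],[0,0,0],-1]]'
python3 -c "
from look import *
tilt('b3')"
python3 -m crank '[[[0.0002,0.001,0],[0,0,0],-1],[[0.0002,0.001,0],[0,0,0],-1],[[0,0,0],[0,0,0],-1]]'
python3 -m crank '[[[0.0002,0.001,0],[0,0,0],-1],[[0.0001,0.0005,0],[0,0,0],-1],[[0,0,0],[0,0,0],-1]]'
```

```text
clock: 10.1
tool_pos: [0.6375, 0.1584, 0.1396]
orientation: [-180.0, 0.0, -99.3]
force: [-0.3, 0.1, -1.4]
opening: 0.0119
gripper_force: 30.0
t 10.1 tcp [0.6375 0.1584 0.1396] F [-0.27  0.12 -1.37] rpy [-180.     0.   -99.3]
  scene 412 tilt -0.032 z0 0.1286 s -0.164 0.108
clock: 10.5
tool_pos: [0.6379, 0.1604, 0.1396]
orientation: [-180.0, -0.0, -99.3]
force: [0.3, -0.5, -0.9]
opening: 0.0115
gripper_force: 30.0
clock: 10.8
tool_pos: [0.6382, 0.1619, 0.1396]
orientation: [-180.0, 0.0, -99.3]
force: [-0.1, 0.1, -0.9]
opening: 0.0117
gripper_force: 30.0
```

```bash
python3 -m crank '[[[0.0002,0.001,0],[0,0,0],-1],[[0.0001,0.0005,0],[0,0,0],-1],[[0,0,0],[0,0,0],-1]]' | grep -E 'pos|force'
python3 -m crank '[[[0.0001,0.0005,0],[0,0,0],-1],[[0,0,0],[0,0,0],-1]]'| grep -E 'pos|force'
python3 -m crank '[[[0.0001,0.0005,0],[0,0,0],-1],[[0,0,0],[0,0,0],-1]]'| grep -E 'pos|force'
```

```text
tool_pos: [0.6386, 0.1635, 0.1396]
force: [0.4, -0.6, -0.5]
gripper_force: 30.0
tool_pos: [0.6386, 0.1639, 0.1396]
force: [0.8, -0.7, -0.5]
gripper_force: 30.0
tool_pos: [0.6387, 0.1644, 0.1396]
force: [-0.2, -0.8, -1.0]
gripper_force: 30.0
```

```bash
for i in 1 ; do python3 -m crank '[[[0.0001,0.0007,0],[0,0,0],-1],[[0,0,0],[0,0,0],-1]]'| grep -E 'pos|force:'
python3 -m crank '[[[0.0001,0.0007,0],[0,0,0],-1],[[0,0,0],[0,0,0],-1]]'| grep -E 'pos|force:'
python3 -m crank '[[[0.0001,0.0004,0],[0,0,0],-1],[[0,0,0],[0,0,0],-1]]'| grep -E 'pos|force:'; done
python3 -c "
from look import *
tilt('b4')"
```

```text
tool_pos: [0.6387, 0.1648, 0.1396]
force: [-0.3, -1.7, -1.2]
gripper_force: 30.0
tool_pos: [0.6387, 0.1651, 0.1395]
force: [0.6, -4.0, -0.3]
gripper_force: 30.0
tool_pos: [0.6388, 0.1652, 0.1395]
force: [-0.1, -5.4, -2.2]
gripper_force: 30.0
t 12.1 tcp [0.6388 0.1652 0.1395] F [-0.11 -5.35 -2.17] rpy [ 1.80e+02 -1.00e-01 -9.93e+01]
  scene 414 tilt -0.0344 z0 0.1288 s -0.164 0.116
```

```bash
python3 -m crank '[[[0.0001,0.0006,0],[0,0,0],-1],[[0,0,0],[0,0,0],-1],[[0,0,0],[0,0,0],-1]]'| grep -E 'pos|force:'
python3 -m crank '[[[0,0.0002,0],[0,0,0],-1],[[0,0,0],[0,0,0],-1],[[0,0,0],[0,0,0],-1]]'| grep -E 'pos|force:'
```

```text
tool_pos: [0.6388, 0.1654, 0.1394]
force: [-0.1, -6.3, -1.5]
gripper_force: 30.0
tool_pos: [0.6387, 0.1655, 0.1394]
force: [0.5, -7.6, -0.5]
gripper_force: 30.0
```

```bash
python3 -m crank '[[[0,0.0002,0],[0,0,0],-1],[[0,0,0],[0,0,0],-1],[[0,0,0],[0,0,0],-1]]'| grep -E 'pos|force:'
python3 -m crank '[[[-0.0001,-0.0008,0],[0,0,0],-1],[[0,0,-0.002],[-1,0.16,0],-1],[[0,0,-0.002],[-1,0.16,0],-1],[[0,0,-0.002],[-1,0.16,0],-1],[[0,0,-0.002],[-1,0.16,0],-1],[[0,0,-0.002],[-1,0.16,0],-1],[[0,0,-0.0015],[-1.2,0.2,0],-1],[[0,0,0],[0,0,0],-1],[[0,0,0],[0,0,0],-1],[[0,0,0],[0,0,0],-1]]'| grep -E 'pos|orie|force:'
python3 -c "
from look import *
tilt('b5')"
```

```text
tool_pos: [0.6388, 0.1655, 0.1394]
force: [0.7, -7.8, -1.0]
gripper_force: 30.0
tool_pos: [0.639, 0.1663, 0.1281]
orientation: [-180.0, -6.3, -99.3]
force: [0.5, -4.9, 0.5]
gripper_force: 30.0
t 14.1 tcp [0.639  0.1663 0.1281] F [ 0.47 -4.93  0.45] rpy [-180.    -6.3  -99.3]
  scene 446 tilt -0.1152 z0 0.1286 s -0.164 0.127
  side 77 tilt -0.0904 z0 0.1325 s -0.164 0.164
```

```bash
python3 -m crank '[[[-0.0001,-0.0008,0.0005],[0,0,0],-1],[[0,0,0],[0,0,0],-1],[[0,0,0],[0,0,0],-1]]'| grep -E 'pos|orie|force:'
python3 -m crank '[[[0,0,0],[0,0,0],-0.8],[[0,0,0],[0,0,0],-0.6],[[0,0,0],[0,0,0],-0.4],[[0,0,0],[0,0,0],-0.2],[[0,0,0],[0,0,0],-0.2],[[0,0,0],[0,0,0],-0.2]]'| grep -E 'pos|orie|force:|opening'
python3 -c "
from look import *
tilt('b6')"
```

```text
tool_pos: [0.639, 0.166, 0.1287]
orientation: [-180.0, -6.2, -99.3]
force: [-0.1, -1.3, -0.6]
gripper_force: 30.0
tool_pos: [0.639, 0.1657, 0.1286]
orientation: [-180.0, -6.3, -99.3]
force: [-0.2, -1.1, 1.1]
opening: 0.0345
gripper_force: 0.0
t 15.1 tcp [0.639  0.1657 0.1286] F [-0.19 -1.12  1.08] rpy [-180.    -6.3  -99.3]
  scene 421 tilt -0.1066 z0 0.1288 s -0.165 0.119
  side 82 tilt -0.081 z0 0.1326 s -0.163 0.165
```

```bash
python3 -m crank '[[[0,0,0.02],[0,0,0],-0.2],[[0,0,0.04],[0,0,0],-0.2],[[0,0,0.04],[3.1,-0.5,0],0.2],[[-0.024,-0.039,0.015],[3.1,-0.5,0],0.2],[[-0.024,-0.039,0.015],[0,0,0],0.2],[[-0.024,-0.039,0.015],[0,0,0],0.2],[[-0.024,-0.039,0.015],[0,0,0],0.2],[[-0.024,-0.039,0.015],[0,0,0],0.2],[[-0.024,-0.039,0.015],[0,0,0],0.2],[[-0.024,-0.039,0.015],[0,0,0],0.2],[[0,0,0],[0,0,0],0.2],[[0,0,0],[0,0,0],0.2]]'
python3 - <<'E'
from look import *
p,d,m=shot('wrist','w3'); X=pts(d,m); carrier(X,d,p,(.446,-.194),.133,.058)
tilt('b7')
p,d,m=shot('side','b7x')
a=np.hstack([cv2.imread('pics/w3.png'),p]); cv2.imwrite('pics/w3b.png',cv2.resize(a,(800,300)))
E
```

```text
clock: 16.4
tool_pos: [0.4705, -0.1082, 0.3344]
orientation: [-179.9, 0.1, -99.4]
force: [0.4, 0.6, -0.3]
opening: 0.0527
gripper_force: 0.0
tab 176 0.1319 rect [ 440.8 -198.8] [18.6 10.5] 80.9 | body [ 440.  -198.7] [39.8 81.6] 80.5
   cap 1141 [ 0.4417 -0.1973  0.0842]
t 16.45 tcp [ 0.4708 -0.1075  0.3337] F [ 0.13  0.27 -0.07] rpy [-180.     0.   -99.4]
  scene 437 tilt -0.1086 z0 0.1287 s -0.164 0.165
  side 308 tilt -0.1047 z0 0.1292 s -0.164 0.163
```

View pics/w3b.png

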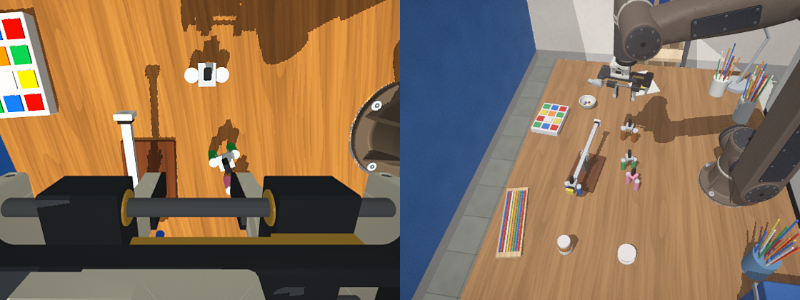

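The wrist view shows amber at (207,73) already lined up with the bar, and the side view shows blue hanging at the yellow stop. Tilt is -0.108. Grasp amber.

```bash
python3 -m crank '[[[-0.01,-0.0303,-0.02],[0,0,0],0.2],[[-0.01,-0.0303,-0.02],[0,0,0],0.2],[[-0.0102,-0.0304,-0.02],[0,0,0],0.1],[[0,0,-0.045],[0,0,0],0],[[0,0,-0.045],[0,0,0],0],[[0,0,-0.045],[0,0,0],0],[[0,0,-0.02],[0,0,0],0],[[0,0,0],[0,0,0],0],[[0,0,0],[0,0,0],0]]'
python3 - <<'E'
from look import *
p,d,m=shot('wrist','w4'); X=pts(d,m); carrier(X,d,p,(.4404,-.1988),.133,.058)
E
```

```text
clock: 17.5
tool_pos: [0.4414, -0.1981, 0.1187]
orientation: [179.9, -0.0, -99.2]
force: [0.7, 0.3, 0.4]
opening: 0.0438
gripper_force: 0.0
tab 1310 0.1324 rect [ 440.9 -201.8] [18.1 75.4] 80.7 | body [ 440.5 -198.9] [40.8 82.7] 80.0
   cap 1680 [ 0.4601 -0.2028  0.0851]
   cap 1444 [ 0.4186 -0.1954  0.0837]
   x axis angle -10.1 len 0.0422 mid [ 0.4394 -0.1991  0.0844]
```

```bash
python3 -m crank '[[[-0.001,-0.001,-0.015],[0,0,0],0],[[0,0,0],[0,0,0],-1],[[0,0,0],[0,0,0],-1],[[0,0,0],[0,0,0],-1],[[0,0,0],[0,0,0],-1],[[0,0,0],[0,0,0],-1],[[0,0,0],[0,0,0],-1],[[0,0,0],[0,0,0],-1],[[0,0,0],[0,0,0],-1]]'
```

```text
clock: 18.45
tool_pos: [0.4401, -0.1996, 0.1042]
orientation: [-179.9, -0.0, -99.3]
force: [-1.3, 1.2, 5.7]
opening: 0.0121
gripper_force: 30.0
```

```bash
python3 -m crank '[[[0,0,0.03],[0,0,0],-1],[[0,0,0.05],[0,0,0],-1],[[0,0,0.05],[0,0,0],-1],[[0,0,0.05],[0,0,0],-1],[[0.031,0.0213,0],[0,0,0],-1],[[0.031,0.0213,0],[0,0,0],-1],[[0.031,0.0213,0],[0,0,0],-1],[[0.031,0.0213,0],[0,0,0],-1],[[0.0317,0.0214,0],[0,0,0],-1],[[0,0,0],[0,0,0],-1],[[0,0,0],[0,0,0],-1]]'
python3 -m crank '[[[0,0,-0.045],[0,0,0],-1],[[0,0,-0.045],[0,0,0],-1],[[0,0,-0.016],[0,0,0],-1],[[0,0,0],[0,0,0],-1],[[0,0,0],[0,0,0],-1]]'
python3 -c "
from look import *
tilt('a1')"
```

```text
clock: 19.55
tool_pos: [0.5952, -0.0922, 0.2819]
orientation: [179.8, -0.0, -99.3]
force: [-0.9, -0.1, -2.6]
opening: 0.012
gripper_force: 30.0
clock: 20.05
tool_pos: [0.5953, -0.0935, 0.1785]
orientation: [-180.0, -0.0, -99.3]
force: [-0.5, 0.1, -1.8]
opening: 0.0117
gripper_force: 30.0
t 20.05 tcp [ 0.5953 -0.0935  0.1785] F [-0.54  0.07 -1.82] rpy [-180.    -0.   -99.3]
  scene 327 tilt -0.1111 z0 0.129 s -0.097 0.165
  side 253 tilt -0.1087 z0 0.1295 s -0.113 0.162
```

```bash
python3 -m crank '[[[0.0003,0,-0.012],[0,0,0],-1],[[0,0,-0.006],[0,0,0],-1],[[0,0,-0.003],[0,0,0],-1],[[0,0,-0.0025],[0,0,0],-1],[[0,0,-0.0025],[0,0,0],-1],[[0,0,-0.0025],[0,0,0],-1],[[0,0,-0.0025],[0,0,0],-1],[[0,0,-0.0025],[0,0,0],-1],[[0,0,-0.002],[0,0,0],-1],[[0,0,0],[0,0,0],-1],[[0,0,0],[0,0,0],-1]]'
python3 -c "
from look import *
tilt('a2')"
```

```text
clock: 21.25
tool_pos: [0.5958, -0.093, 0.1423]
orientation: [-180.0, -0.0, -99.3]
force: [-0.9, -1.8, 0.4]
opening: 0.0117
gripper_force: 30.0
t 21.25 tcp [ 0.5958 -0.093   0.1423] F [-0.92 -1.77  0.38] rpy [-180.    -0.   -99.3]
  scene 328 tilt 0.0252 z0 0.1285 s -0.094 0.165
  side 222 tilt 0.0222 z0 0.1291 s -0.106 0.163
```

```bash
python3 -m crank '[[[-0.0008,-0.005,0],[0,0,0],-1],[[-0.0008,-0.005,0],[0,0,0],-1],[[-0.0008,-0.005,0],[0,0,0],-1],[[-0.0006,-0.004,0],[0,0,0],-1],[[-0.0006,-0.004,0],[0,0,0],-1],[[0,0,0],[0,0,0],-1]]'| grep -E 'clock|pos|force:'
python3 -c "
from look import *
tilt('a3'); z=np.load('pics/a3scene.npz'); X=pts(z['d'],dict(mtx=z['K'],R=z['R'],t=z['t'])); p=z['p'].astype(int)
a=np.radians(80.75); u=np.array([np.cos(a),np.sin(a)]); r=X[...,:2]-[.6143,.0205]; s=r@u; w=r@[u[1],-u[0]]
k=(z['d']>0)&(abs(w)<.02)&(X[...,2]>.10)&(s<-.12)&(s>-.2)
for lo in np.arange(-.196,-.13,.003):
    q=k&(s>=lo)&(s<lo+.003); print(round(lo,3),q.sum(),np.median(p[q].mean(-1)).round() if q.any() else '',np.median(X[...,2][q]).round(4) if q.any() else '')
"
```

```text
clock: 21.95
tool_pos: [0.5919, -0.1167, 0.1421]
force: [-0.2, -1.5, -0.3]
gripper_force: 30.0
t 21.95 tcp [ 0.5919 -0.1167  0.1421] F [-0.22 -1.45 -0.3 ] rpy [180.   -0.  -99.3]
  scene 382 tilt 0.0192 z0 0.1288 s -0.119 0.158
  side 243 tilt 0.0199 z0 0.1291 s -0.118 0.164
-0.196 0  
-0.193 0  
-0.19 0  
-0.187 12 68.0 0.5791
-0.184 26 71.0 0.5794
-0.181 20 68.0 0.5808
-0.178 31 56.0 0.5807
-0.175 23 56.0 0.5817
-0.172 31 56.0 0.5821
-0.169 26 56.0 0.5825
-0.166 28 56.0 0.5831
-0.163 30 57.0 0.5833
-0.16 24 57.0 0.5834
-0.157 29 57.0 0.5837
-0.154 30 57.0 0.5835
-0.151 24 57.0 0.584
-0.148 32 56.0 0.5838
-0.145 27 56.0 0.5834
-0.142 25 56.0 0.5837
-0.139 30 56.0 0.5835
-0.136 32 56.0 0.5839
-0.133 22 56.0 0.5836
```

```bash
python3 -m crank '[[[-0.0002,-0.001,0],[0,0,0],-1],[[-0.0002,-0.001,0],[0,0,0],-1],[[0,0,0],[0,0,0],-1]]'| grep -E 'pos|force:'
python3 -m crank '[[[-0.0002,-0.001,0],[0,0,0],-1],[[-0.0001,-0.001,0],[0,0,0],-1],[[0,0,0],[0,0,0],-1]]'| grep -E 'pos|force:'
python3 -c "
from look import *
z=np.load('pics/scene0.npz'); X=pts(z['d'],dict(mtx=z['K'],R=z['R'],t=z['t'])); p=z['p'].astype(int)
a=np.radians(80.75); u=np.array([np.cos(a),np.sin(a)]); r=X[...,:2]-[.6143,.0205]; s=r@u; w=r@[u[1],-u[0]]
k=(z['d']>0)&(abs(w)<.007)&(X[...,2]>.12)
for l in [-.2,.14]:
  print([(round(lo,3),int(np.median(p[k&(s>=lo)&(s<lo+.004)].mean(-1)))) for lo in np.arange(l,l+.06,.004) if (k&(s>=lo)&(s<lo+.004)).any()])
"
```

```text
tool_pos: [0.5918, -0.1177, 0.1421]
force: [-0.3, 0.6, -0.6]
gripper_force: 30.0
tool_pos: [0.5914, -0.1199, 0.1421]
force: [0.4, 1.1, -0.3]
gripper_force: 30.0
[(np.float64(-0.184), 167), (np.float64(-0.18), 182), (np.float64(-0.176), 143), (np.float64(-0.172), 56), (np.float64(-0.168), 109), (np.float64(-0.164), 156), (np.float64(-0.16), 157), (np.float64(-0.156), 158), (np.float64(-0.152), 157), (np.float64(-0.148), 158), (np.float64(-0.144), 157)]
[(np.float64(0.14), 155), (np.float64(0.144), 156), (np.float64(0.148), 156), (np.float64(0.152), 155), (np.float64(0.156), 153), (np.float64(0.16), 107), (np.float64(0.164), 55), (np.float64(0.168), 47), (np.float64(0.172), 62), (np.float64(0.176), 125), (np.float64(0.18), 139), (np.float64(0.184), 131)]
```

```bash
python3 -m crank '[[[-0.0003,-0.0015,0],[0,0,0],-1],[[-0.0002,-0.0015,0],[0,0,0],-1],[[-0.0001,-0.0007,0],[0,0,0],-1],[[0,0,0],[0,0,0],-1]]'| grep -E 'pos|force:'
python3 -m crank '[[[-0.0001,-0.0007,0],[0,0,0],-1],[[0,0,0],[0,0,0],-1]]'| grep -E 'pos|force:'
python3 -m crank '[[[-0.0001,-0.0007,0],[0,0,0],-1],[[0,0,0],[0,0,0],-1]]'| grep -E 'pos|force:'
python3 -m crank '[[[-0.0001,-0.0007,0],[0,0,0],-1],[[0,0,0],[0,0,0],-1]]'| grep -E 'pos|force:'
```

```text
tool_pos: [0.5907, -0.1238, 0.1421]
force: [-0.1, 0.7, -0.3]
gripper_force: 30.0
tool_pos: [0.5907, -0.1244, 0.1421]
force: [-0.1, -0.4, -0.4]
gripper_force: 30.0
tool_pos: [0.5906, -0.125, 0.1421]
force: [0.7, 1.0, -0.0]
gripper_force: 30.0
tool_pos: [0.5905, -0.1257, 0.1421]
force: [-0.7, 1.1, -1.1]
gripper_force: 30.0
```

```bash
python3 -m crank '[[[-0.0001,-0.0008,0],[0,0,0],-1],[[0,0,0],[0,0,0],-1]]'| grep -E 'pos|force:'
python3 -m crank '[[[-0.0001,-0.0008,0],[0,0,0],-1],[[0,0,0],[0,0,0],-1]]'| grep -E 'pos|force:'
python3 -m crank '[[[-0.0001,-0.0006,0],[0,0,0],-1],[[0,0,0],[0,0,0],-1]]'| grep -E 'pos|force:'
```

```text
tool_pos: [0.5904, -0.1265, 0.1421]
force: [0.6, 1.5, -1.1]
gripper_force: 30.0
tool_pos: [0.5903, -0.1269, 0.142]
force: [1.0, 4.1, -0.2]
gripper_force: 30.0
tool_pos: [0.5903, -0.1271, 0.1419]
force: [0.6, 5.6, -1.6]
gripper_force: 30.0
```

```bash
python3 -m crank '[[[-0.0001,-0.0006,0],[0,0,0],-1],[[0,0,0],[0,0,0],-1],[[0,0,0],[0,0,0],-1]]'| grep -E 'pos|force:'
python3 -m crank '[[[0,-0.0003,0],[0,0,0],-1],[[0,0,0],[0,0,0],-1],[[0,0,0],[0,0,0],-1]]'| grep -E 'pos|force:'
python3 -c "
from look import *
tilt('a4')"
```

```text
tool_pos: [0.5903, -0.1272, 0.1419]
force: [0.4, 7.2, -1.3]
gripper_force: 30.0
tool_pos: [0.5903, -0.1273, 0.1418]
force: [1.2, 8.6, -0.8]
gripper_force: 30.0
t 24.85 tcp [ 0.5903 -0.1273  0.1418] F [ 1.25  8.64 -0.78] rpy [-1.80e+02  1.00e-01 -9.93e+01]
  scene 371 tilt 0.0199 z0 0.1287 s -0.128 0.16
  side 252 tilt 0.0222 z0 0.1291 s -0.136 0.163
```

```bash
python3 -m crank '[[[0.0001,0.0008,0],[0,0,0],-1],[[0,0,-0.002],[1,-0.16,0],-1],[[0,0,-0.002],[1,-0.16,0],-1],[[0,0,-0.002],[1,-0.16,0],-1],[[0,0,-0.002],[1,-0.16,0],-1],[[0,0,-0.0015],[0.8,-0.14,0],-1],[[0,0,0],[0,0,0],-1],[[0,0,0],[0,0,0],-1],[[0,0,0],[0,0,0],-1]]'| grep -E 'pos|orie|force:'
python3 -c "
from look import *
tilt('a5')"
```

```text
tool_pos: [0.5902, -0.1281, 0.1326]
orientation: [180.0, 4.9, -99.3]
force: [0.3, 6.4, -0.4]
gripper_force: 30.0
t 25.85 tcp [ 0.5902 -0.1281  0.1326] F [ 0.31  6.4  -0.36] rpy [180.    4.9 -99.3]
  scene 386 tilt 0.0799 z0 0.1288 s -0.136 0.164
  side 227 tilt 0.085 z0 0.1287 s -0.131 0.16
```

```bash
python3 -m crank '[[[0.0001,0.0006,-0.0002],[0,0,0],-1],[[0.0001,0.0005,0],[0,0,0],-1],[[0,0,0],[0,0,0],-1],[[0,0,0],[0,0,0],-1]]'| grep -E 'pos|orie|force:'
python3 -m crank '[[[0,0,0],[0,0,0],-0.8],[[0,0,0],[0,0,0],-0.6],[[0,0,0],[0,0,0],-0.4],[[0,0,0],[0,0,0],-0.2],[[0,0,0],[0,0,0],-0.2],[[0,0,0],[0,0,0],-0.2]]'| grep -E 'pos|orie|force:|opening'
python3 -c "
from look import *
tilt('a6')"
```

```text
tool_pos: [0.5903, -0.1275, 0.1325]
orientation: [180.0, 4.8, -99.3]
force: [0.6, -1.4, 0.2]
gripper_force: 30.0
tool_pos: [0.5904, -0.1268, 0.1324]
orientation: [180.0, 4.9, -99.3]
force: [1.1, -0.4, 0.0]
opening: 0.0346
gripper_force: 0.0
t 26.95 tcp [ 0.5904 -0.1268  0.1324] F [ 1.07 -0.37  0.02] rpy [180.    4.9 -99.3]
  scene 386 tilt 0.0766 z0 0.1289 s -0.13 0.161
  side 233 tilt 0.075 z0 0.129 s -0.13 0.124
```

The last reading went slightly negative, so amber may have eased off its buffer. I'll regrip and press again, then release with a little force still on.

```bash
python3 -m crank '[[[0,0,0],[0,0,0],-0.6],[[0,0,0],[0,0,0],-1],[[0,0,0],[0,0,0],-1],[[0,0,0],[0,0,0],-1],[[0,0,0],[0,0,0],-1],[[0,0,0],[0,0,0],-1],[[-0.0001,-0.0006,0],[0,0,0],-1],[[0,0,0],[0,0,0],-1]]'| grep -E 'pos|orie|force:'
python3 -m crank '[[[-0.0001,-0.0006,0],[0,0,0],-1],[[0,0,0],[0,0,0],-1]]'| grep -E 'pos|force:'
python3 -m crank '[[[-0.0001,-0.0006,0],[0,0,0],-1],[[0,0,0],[0,0,0],-1]]'| grep -E 'pos|force:'
```

```text
tool_pos: [0.5904, -0.1272, 0.1324]
orientation: [180.0, 4.9, -99.3]
force: [-0.0, 1.8, -0.4]
gripper_force: 30.0
tool_pos: [0.5903, -0.1275, 0.1323]
force: [0.4, 4.8, -0.1]
gripper_force: 30.0
tool_pos: [0.5903, -0.1277, 0.1323]
force: [0.7, 6.7, -0.1]
gripper_force: 30.0
```

```bash
python3 -m crank '[[[-0.0001,-0.0004,0],[0,0,0],-1],[[0,0,0],[0,0,0],-1],[[0,0,0],[0,0,0],-1]]'| grep -E 'pos|force:'
python3 -m crank '[[[0.0001,0.0004,0],[0,0,0],-1],[[0,0.0003,0],[0,0,0],-1],[[0,0,0],[0,0,0],-1],[[0,0,0],[0,0,0],-1]]'| grep -E 'pos|force:'
```

```text
tool_pos: [0.5903, -0.1278, 0.1323]
force: [0.3, 8.3, 0.3]
gripper_force: 30.0
tool_pos: [0.5903, -0.1275, 0.1323]
force: [-0.2, 5.4, 0.0]
gripper_force: 30.0
```

```bash
python3 -m crank '[[[0,0.0003,0],[0,0,0],-1],[[0,0,0],[0,0,0],-1],[[0,0,0],[0,0,0],-0.8],[[0,0,0],[0,0,0],-0.6],[[0,0,0],[0,0,0],-0.4],[[0,0,0],[0,0,0],-0.2],[[0,0,0],[0,0,0],-0.2],[[0,0,0],[0,0,0],-0.2]]'| grep -E 'pos|orie|force:|opening'
python3 -c "
from look import *
tilt('a7')"
python3 -m crank '[[[0,0,0.02],[0,0,0],-0.2],[[0,0,0.04],[0,0,0],-0.2],[[0,0,0.04],[-2.4,0.4,0],0.1],[[-0.022,0.032,0.018],[-2.4,0.4,0],0.1],[[-0.022,0.032,0.018],[0,0,0],0.1],[[-0.022,0.032,0.018],[0,0,0],0.1],[[-0.022,0.032,0.018],[0,0,0],0.1],[[-0.022,0.032,0.018],[0,0,0],0.1],[[-0.022,0.032,0.018],[0,0,0],0.1],[[0,0,0],[0,0,0],0.1],[[0,0,0],[0,0,0],0.1]]'
python3 - <<'E'
from look import *
p,d,m=shot('wrist','w5'); X=pts(d,m); carrier(X,d,p,(.4286,-.024),.121,.05)
tilt('a8')
a=np.hstack([p,cv2.imread('pics/a8side.png')]); cv2.imwrite('pics/w5b.png',cv2.resize(a,(800,300)))
E
```

```text
tool_pos: [0.59, -0.1283, 0.1324]
orientation: [180.0, 4.9, -99.3]
force: [0.0, 0.3, 0.9]
opening: 0.0346
gripper_force: 0.0
t 29.75 tcp [ 0.59   -0.1283  0.1324] F [0.02 0.33 0.87] rpy [180.    4.9 -99.3]
  scene 384 tilt 0.0736 z0 0.129 s -0.127 0.157
  side 235 tilt 0.0769 z0 0.1288 s -0.131 0.125
clock: 30.95
tool_pos: [0.4578, 0.0648, 0.3411]
orientation: [-179.9, 0.1, -99.2]
force: [0.4, -1.0, -0.1]
opening: 0.0482
gripper_force: 0.0
tab 166 0.1197 rect [428.4 -23.8] [11.9 19.8] 14.1 | body [428.3 -23.9] [68.6 33.9] 13.2
   cap 494 [ 0.4383 -0.0191  0.0772]
   cap 123 [ 0.4024 -0.03    0.0628]
   x axis angle 16.9 len 0.0374 mid [ 0.4204 -0.0245  0.07  ]
t 31.0 tcp [0.4579 0.0641 0.3403] F [ 0.86  0.17 -0.15] rpy [180.    0.  -99.2]
  scene 389 tilt 0.0749 z0 0.1287 s -0.16 0.154
  side 246 tilt 0.0797 z0 0.1292 s -0.165 0.163
```

View pics/w5b.png

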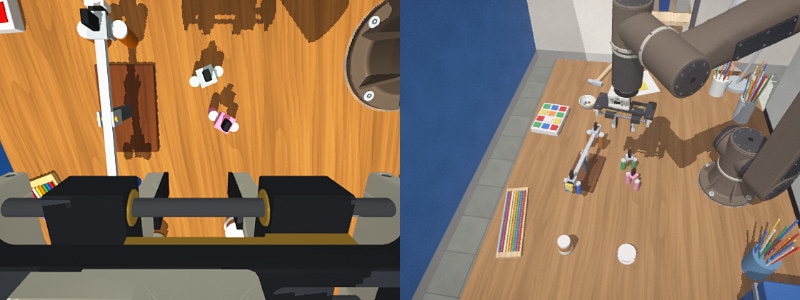

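The wrist view shows green at (208,75), pink at (225,122), and amber hanging at the white end (90,25). Tilt is +0.077. Grasp green.

```bash
python3 -m crank '[[[-0.0098,-0.0293,-0.02],[0,0,7.6],0],[[-0.0098,-0.0293,-0.02],[0,0,7.6],0],[[-0.0098,-0.0294,-0.02],[0,0,7.6],0],[[0,0,-0.045],[0,0,0],0],[[0,0,-0.045],[0,0,0],0],[[0,0,-0.045],[0,0,0],0],[[0,0,-0.035],[0,0,0],0],[[0,0,0],[0,0,0],0],[[0,0,0],[0,0,0],0]]'
python3 - <<'E'
from look import *
p,d,m=shot('wrist','w6'); X=pts(d,m); carrier(X,d,p,(.4286,-.024),.121,.05)
E
```

```text
clock: 32.0
tool_pos: [0.4288, -0.025, 0.1105]
orientation: [179.9, -0.1, -76.6]
force: [1.6, -0.3, 1.0]
opening: 0.044
gripper_force: 0.0
tab 1216 0.1203 rect [429.2 -27.4] [75.5 20.3] 13.2 | body [428.8 -24.5] [68.6 33.6] 13.7
   cap 861 [ 0.4467 -0.0176  0.0725]
   cap 360 [ 0.4021 -0.0303  0.0631]
   x axis angle 15.8 len 0.0463 mid [ 0.4244 -0.0239  0.0678]
```

```bash
python3 -m crank '[[[0,0,-0.02],[0,0,0],0],[[0,0,0],[0,0,0],-1],[[0,0,0],[0,0,0],-1],[[0,0,0],[0,0,0],-1],[[0,0,0],[0,0,0],-1],[[0,0,0],[0,0,0],-1],[[0,0,0],[0,0,0],-1],[[0,0,0],[0,0,0],-1],[[0,0,0],[0,0,0],-1]]'
python3 -m crank '[[[0,0,0.03],[0,0,0],-1],[[0,0,0.05],[0,0,0],-1],[[0,0,0.05],[0,0,0],-1],[[0,0,0.05],[0,0,0],-1],[[0.0403,0.0283,0],[0,0,-4.54],-1],[[0.0403,0.0283,0],[0,0,-4.54],-1],[[0.0403,0.0283,0],[0,0,-4.54],-1],[[0.0403,0.0283,0],[0,0,-4.54],-1],[[0.0403,0.0283,0],[0,0,-4.54],-1],[[0,0,0],[0,0,0],-1],[[0,0,0],[0,0,0],-1],[[0,0,0],[0,0,0],-1]]'
```

```text
clock: 32.95
tool_pos: [0.4291, -0.024, 0.0911]
orientation: [-180.0, -0.0, -76.5]
force: [-2.0, 0.5, 7.4]
opening: 0.0113
gripper_force: 30.0
clock: 34.15
tool_pos: [0.6295, 0.1171, 0.27]
orientation: [179.9, -0.0, -99.2]
force: [-0.3, 0.3, -0.6]
opening: 0.0119
gripper_force: 30.0
```

```bash
python3 -m crank '[[[0.0005,0,-0.045],[0,0,0],-1],[[0,0,-0.045],[0,0,0],-1],[[0,0,-0.014],[0,0,0],-1],[[0,0,-0.007],[0,0,0],-1],[[0,0,-0.004],[0,0,0],-1],[[0,0,-0.0025],[0,0,0],-1],[[0,0,-0.0025],[0,0,0],-1],[[0,0,-0.0025],[0,0,0],-1],[[0,0,-0.0025],[0,0,0],-1],[[0,0,-0.002],[0,0,0],-1],[[0,0,0],[0,0,0],-1],[[0,0,0],[0,0,0],-1]]'
python3 -c "
from look import *
tilt('c1')
p=cv2.imread('pics/c1side.png'); q=cv2.imread('pics/c1scene.png'); cv2.imwrite('pics/c1b.png',np.hstack([cv2.resize(p[150:290,200:340],(400,400)),cv2.resize(q[170:280,280:390],(400,400))]))"
```

```text
clock: 35.35
tool_pos: [0.6307, 0.1175, 0.1435]
orientation: [180.0, -0.0, -99.2]
force: [-0.5, 0.6, 0.0]
opening: 0.0119
gripper_force: 30.0
t 35.35 tcp [0.6307 0.1175 0.1435] F [-0.53  0.65  0.01] rpy [180.   -0.  -99.2]
  scene 299 tilt 0.0005 z0 0.1286 s -0.165 0.158
  side 26 tilt -0.0112 z0 0.1379 s 0.109 0.164
```

View pics/c1b.png

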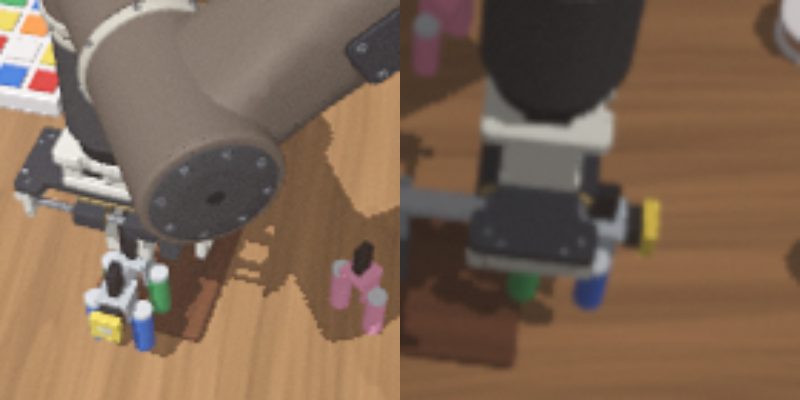

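Green sits astride the yellow arm, inboard of blue (side crop (150,290)), and the bar is level. Slide it out.

```bash
python3 -m crank '[[[0.0006,0.004,0],[0,0,0],-1],[[0.0006,0.004,0],[0,0,0],-1],[[0.0002,0.0015,0],[0,0,0],-1],[[0.0002,0.001,0],[0,0,0],-1],[[0,0,0],[0,0,0],-1]]'| grep -E 'pos|force:'
python3 -m crank '[[[0.0002,0.001,0],[0,0,0],-1],[[0,0,0],[0,0,0],-1]]'| grep -E 'pos|force:'
python3 -m crank '[[[0.0001,0.0008,0],[0,0,0],-1],[[0,0,0],[0,0,0],-1]]'| grep -E 'pos|force:'
python3 -m crank '[[[0.0001,0.0008,0],[0,0,0],-1],[[0,0,0],[0,0,0],-1]]'| grep -E 'pos|force:'
```

```text
tool_pos: [0.6323, 0.1283, 0.1434]
force: [0.4, 0.6, -0.9]
gripper_force: 30.0
tool_pos: [0.6325, 0.129, 0.1434]
force: [-0.7, 0.4, 1.1]
gripper_force: 30.0
tool_pos: [0.6326, 0.1297, 0.1435]
force: [0.3, 0.3, -0.5]
gripper_force: 30.0
tool_pos: [0.6327, 0.1306, 0.1434]
force: [-0.2, -1.2, 0.5]
gripper_force: 30.0
```

```bash
python3 -m crank '[[[0.0001,0.0007,0],[0,0,0],-1],[[0,0,0],[0,0,0],-1]]'| grep -E 'pos|force:'
python3 -m crank '[[[0.0001,0.0007,0],[0,0,0],-1],[[0,0,0],[0,0,0],-1]]'| grep -E 'pos|force:'
python3 -m crank '[[[0.0001,0.0005,0],[0,0,0],-1],[[0,0,0],[0,0,0],-1],[[0,0,0],[0,0,0],-1]]'| grep -E 'pos|force:'
```

```text
tool_pos: [0.6327, 0.1309, 0.1434]
force: [0.7, -2.1, -2.1]
gripper_force: 30.0
tool_pos: [0.6327, 0.1312, 0.1433]
force: [1.0, -5.8, -0.4]
gripper_force: 30.0
tool_pos: [0.6327, 0.1314, 0.1432]
force: [1.3, -6.8, -1.4]
gripper_force: 30.0
```

```bash
python3 -m crank '[[[0,0.0004,0],[0,0,0],-1],[[0,0,0],[0,0,0],-1],[[0,0,0],[0,0,0],-1]]'| grep -E 'pos|force:'
python3 -m crank '[[[0,-0.0005,0],[0,0,0],-1],[[0,-0.0005,0],[0,0,0],-1],[[0,0,0],[0,0,0],-1],[[0,0,0],[0,0,0],-1]]'| grep -E 'pos|force:'
python3 -c "
from look import *
tilt('c2')"
```

```text
tool_pos: [0.6326, 0.1315, 0.1432]
force: [0.4, -7.8, -1.1]
gripper_force: 30.0
tool_pos: [0.6327, 0.1312, 0.1433]
force: [-0.1, -6.1, -0.2]
gripper_force: 30.0
t 37.95 tcp [0.6327 0.1312 0.1433] F [-0.12 -6.1  -0.17] rpy [ 1.799e+02 -1.000e-01 -9.920e+01]
  scene 329 tilt -0.007 z0 0.1289 s -0.164 0.08
```

```bash
python3 -m crank '[[[0,-0.0004,0],[0,0,0],-1],[[0,0,0],[0,0,0],-1],[[0,0,0],[0,0,0],-1]]'| grep -E 'pos|force:'
python3 -m crank '[[[0,0,0],[0,0,0],-0.8],[[0,0,0],[0,0,0],-0.6],[[0,0,0],[0,0,0],-0.4],[[0,0,0],[0,0,0],-0.2],[[0,0,0],[0,0,0],-0.2],[[0,0,0],[0,0,0],-0.2]]'| grep -E 'pos|force:|opening'
python3 -c "
from look import *
tilt('c3')"
```

```text
tool_pos: [0.6328, 0.1312, 0.1433]
force: [-0.5, -5.2, -0.1]
gripper_force: 30.0
tool_pos: [0.6331, 0.1317, 0.1435]
force: [-0.4, 0.5, 0.2]
opening: 0.0343
gripper_force: 0.0
t 38.95 tcp [0.6331 0.1317 0.1435] F [-0.4   0.55  0.17] rpy [180.    0.  -99.2]
  scene 305 tilt 0.0021 z0 0.1285 s -0.163 0.161
```

```bash
python3 -m crank '[[[0,0,0.02],[0,0,0],-0.2],[[0,0,0.04],[0,0,0],-0.2],[[0,0,0.045],[0,0,0],-0.2],[[-0.01,0.03,0.03],[0,0,0],-0.2],[[-0.01,0.04,0.02],[0,0,0],-0.2],[[-0.01,0.03,0],[0,0,0],-0.2],[[0,0,0],[0,0,0],-0.2],[[0,0,0],[0,0,0],-0.2],[[0,0,0],[0,0,0],-0.2],[[0,0,0],[0,0,0],-0.2]]'
python3 - <<'E'
from look import *
p,d,m=shot('wrist','f1'); tilt('f')
q=cv2.imread('pics/fscene.png')[170:270,180:380]
cv2.imwrite('pics/fin.png',np.hstack([p[:,60:420],cv2.resize(q,(440,420))]))
E
```

```text
clock: 40.05
tool_pos: [0.6032, 0.2305, 0.2981]
orientation: [180.0, -0.0, -99.3]
force: [0.2, 0.4, 0.3]
opening: 0.0356
gripper_force: 0.0
t 40.1 tcp [0.6032 0.2306 0.2982] F [ 1.3  -0.5   0.11] rpy [180.   -0.  -99.3]
  scene 346 tilt -0.0003 z0 0.129 s -0.153 0.163
  side 40 tilt 0.0343 z0 0.1309 s -0.067 0.164
```

View pics/fin.png

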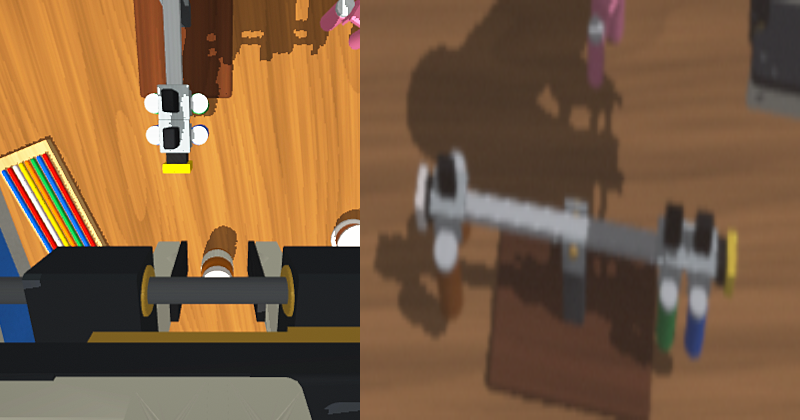

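The final view shows green and blue butted together against the yellow sleeve (wrist (170,120)), amber against the white sleeve (scene (450,180)), and the bar level. I'll let it settle, check once more and hand in.

```bash
python3 -m crank '[[[0,0,0.02],[0,0,0],-0.2],[[0,0,0],[0,0,0],-0.2],[[0,0,0],[0,0,0],-0.2],[[0,0,0],[0,0,0],-0.2],[[0,0,0],[0,0,0],-0.2],[[0,0,0],[0,0,0],-0.2],[[0,0,0],[0,0,0],-0.2],[[0,0,0],[0,0,0],-0.2],[[0,0,0],[0,0,0],-0.2],[[0,0,0],[0,0,0],-0.2]]' | head -2
python3 -c "
from look import *
tilt('h'); tilt('i')
from plant import close_job
print(close_job())"
```

```text
clock: 41.2
tool_pos: [0.603, 0.2314, 0.3184]
t 41.2 tcp [0.603  0.2314 0.3184] F [0.48 0.11 0.51] rpy [180.   -0.  -99.2]
  scene 328 tilt -0.003 z0 0.1291 s -0.164 0.099
  side 44 tilt 0.0325 z0 0.1305 s -0.094 0.164
t 41.3 tcp [0.603  0.2315 0.3184] F [-0.19  0.22  0.08] rpy [180.    0.  -99.2]
  scene 345 tilt 0.003 z0 0.1288 s -0.151 0.161
  side 47 tilt 0.0296 z0 0.1307 s -0.095 0.164
the job is handed in; nothing more can be done
None
```

The job is handed in at 41 s: blue, amber and green were hung in that order, each pressed home at about 8 N (amber twice) and released, the bar last read level within about 0.003 rad by the scene camera (the side view, mostly blocked by the arm, gave no usable reading), and the bowl, spool, jar and pink look-alike were not touched.

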